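# Lock the shear in its stand and feel its plate gap with a taper gauge

### The job

Swing the steel locking bar with the red knob across the yellow shear until it rests against its catch. Then take the orange-handled taper gauge out of its black rack and slide its blade, upright, down between the shear's two steel plates until it drags snugly on both, without forcing the sprung plate back. Finish still holding the gauge by its handle at that depth, the bar still closed, and leave the battery, oil bottle and screwdriver alone.

Things in the scene. Friction and masses are not known exactly. Their poses are not given: they have to be found in the camera images.
- hook (a joint): locking bar: flat steel bar 14 mm wide, 8 mm thick, turning level about an upright pin; 0 = closed (resting against its red catch, a hard stop), grows up to 1.3 rad as it swings open, anticlockwise seen from above; starts 0.5 to 1.0 open. Stiff: it stays where it is left; about 1.5 N at the knob moves it
- hook_knob (a point): middle of the red upright knob on the bar's free end, 16 mm in diameter and 36 mm tall, 18 mm above and below this point, standing on the bar; 125 mm from the pin
- hook_pivot (a point): on the bar's turning axis (upright), level with the knob's middle. Its axes turn with the bar: from here the knob lies along -x
- slot_foot (a point): on the stand's 12 mm base plate, at the foot of the slot between the two plates, under the fixed plate's inner face. Fixed to the stand (grey base 150 by 270 mm, yellow shear body lying along y, top 87 mm above the bench). Its axes are the stand's: x across the gap from the fixed to the sprung plate, y along the plates, z up. The closed locking bar points along -x from its pin
- fixed_plate: fixed steel plate of the shear, 6 mm thick, 36 mm wide along y, upright; its origin is at slot_foot
- fixed_edge (a point): top edge of the fixed plate's inner face, at mid-width, 88 mm above slot_foot (100 mm above the bench); a lip above it flares outwards, 10 mm higher and 7 mm wider, as a lead-in. Same axes as slot_foot. The slot is open at the top and both ends
- press_edge (a point): the like edge of the sprung plate, facing fixed_edge across the gap: the gap is the distance between them along x, 3.8 to 6 mm, different every time
- press_block: yellow block that carries the sprung plate, fixed to the stand; origin at the foot of the sprung plate's inner face as it rests; same axes as slot_foot
- press_plate (a joint): how far the sprung plate is pushed away from the fixed plate along +x: 0 at rest, up to 8 mm. It starts to move at 5 N and takes 2 N more for each mm
- gauge_grip (a point): centre of the gauge's orange handle, 16 mm (its x) by 26 mm (its y) by 40 mm tall (its z, pointing up). The gauge stands upright in a black rack 70 by 70 mm, 80 mm tall, turned as the gauge is: blade hanging in a loose slot, underside of the handle on the rack's top. Either way round is alike. 70 g
- gauge_tip (a point): lower end of the gauge's blade, 90 mm below gauge_grip along the gauge's z. The blade is 16 mm wide (y), 70 mm long, and tapers evenly in thickness (x) from 2 mm at the tip to 8 mm under the handle, so it fills the gap some 21 to 47 mm below the plates' edges
- gauge: the whole gauge; its origin is gauge_tip
- battery: yellow and black battery pack, 75 by 90 mm, 61 mm tall, origin under its centre; stands where the rack does not, on the other side of the shear
- oil: white oil bottle with a red cap, 48 mm in diameter, 130 mm tall, origin under its centre
- driver: red-handled screwdriver lying on the bench, about 200 mm long
There are look-alikes about, which are no part of the job. What is shaped like the gauge but pink or purple is not meant.

How it is judged:
On the way, in this order (a step that is already met when the one before it is completed fails the run):
1. the locking bar rests against its catch (value of joint hook below 0.06 rad), for 0.2 s.
2. the held gauge drags between both plates (contact force between gauge and fixed_plate above 1 N and contact force between gauge and press_block above 1 N and z of gauge_tip in the frame of fixed_edge below -0.012 m and angle between gauge_tip's own z axis and vertical below 0.12 rad and y of gauge_tip in the frame of fixed_edge between -0.02 and 0.02 m and z of gauge_tip in the frame of slot_foot above 0.005 m and contact force between the fingers and gauge above 1.5 N), for 0.3 s.
At the end, for the whole second after the job is handed in: bar within 0.06 rad of closed; gauge upright within 0.12 rad, tip 12 mm or more below the plates' edges, 5 mm clear of the base, within 20 mm of mid-width, over 1 N on each plate; sprung plate pushed back under 3 mm; gauge at rest, fingers on it with over 1.5 N (all of step 2 and value of joint hook below 0.06 rad and value of joint press_plate below 0.003 m and linear speed of gauge below 0.01 m/s); the arm keeps its last pose, push and grip.
It fails at once if the sprung plate is forced back 4 mm or more (value of joint press_plate above 0.004 m).
It fails at once if the battery is disturbed (distance of battery from where it was at the start of the episode above 0.03 m).
It fails at once if the oil bottle is disturbed (distance of oil from where it was at the start of the episode above 0.03 m).
It fails at once if the screwdriver is disturbed (distance of driver from where it was at the start of the episode above 0.03 m).
It also fails if it takes over 66 s, if anything falls off the work surface, if the arm or the gripper's body presses on something with over 40 N, if the wrist force passes 120 N, or if a joint passes its speed limit or range.

### The arm

A 6-joint arm with a two-finger parallel gripper is mounted at the origin on the work surface. World frame = base frame: x ahead of the robot, y to its left, z up, the work surface at z = 0. Lengths are in m, angles in rad, forces in N, time in s.
With the tool pointing down it reaches from about 0.25 to 0.85 m from the base axis. Payload 12.5 kg.
Tool frame: the origin (TCP) lies at the very end of the fingers, on their centre line; the grasp point (between the pads) lies r.tcp_to_grasp behind it (r.tcp_to_grasp is the distance from the TCP to the grasp point, in m); z points along the fingers, y is the direction in which the jaws open and shut (so a half turn about z gives the same grasp; the last joint's range is limited). The gripper opens to 93 mm and grips with 3 to 60 N. Pads are 15 mm wide; open, the fingers measure 128 mm over their backs; the gripper's body (75 mm by 188 mm) begins 65 mm behind the grasp point.
Start: joints at [1.08, 0.351, 1.652, -0, 1.139, -0.085], TCP at [0.217, 0.505, 0.219] pointing down, gripper open.
Joint ranges: [-2.75, 2.75], [-0.79, 2.1], [0.01, 2.65], [-1.57, 4.71], [0.07, 3.14], [-2.87, 2.87]. Speed limits (rad/s): [2.22, 2.22, 2.79, 3.14, 3.14, 3.14].

### API

Orientations are given as a unit quaternion [w, x, y, z].
In Python, from workcell import get_obs, eyes, job, r gives the robot as it stands.
- The arm moves only by the shell command python3 -m jog 'ROWS' [OPENING]. ROWS is JSON, a list of rows, each an object with "linear": the shift along the tool's x, y, z in m, a list of three; "twist": the turn, a rotation vector about the tool's x, y, z in rad, a list of three. A call has 1 to 8 rows; each row shifts and turns the pose as measured when the row begins, along the tool's axes as they then stand; what a row does not reach is not made up. A row lasts 1/8 s, in which the tool goes at most 62.5 mm and 10.7 degrees, less where a joint would pass 70% of its speed; a pose out of reach is approached as far as the arm can. A call is refused whole if a number of a shift passes 0.0625 or a number of a turn 0.188, either way. A call with a gripper value outside its range is refused whole. OPENING is the closure, from 0 (fully open) to 1 (shut), set as the call begins (- or left out, the last holds). The fingers move at their own pace and stop on an object; the grip force is fixed at half the most. Time passes only in rows, so rows that do not move let the fingers close. It gives the time, the measured TCP pose, the force and the opening at its end, in the units of the state.
- get_obs(): the state, without advancing time (a new reading comes with each control period).
- eyes.camera(name): name is "scene" or "top" or "wrist"; returns (picture, depth): 480x640x3 uint8, red, green, blue; 480x640 float32, m along the optical axis (not along the pixel's ray), 0 where there is no reading.
- eyes.calibration(name): a dict with "mtx" (3x3 intrinsics, pixels), "dist" ([k1, k2, p1, p2, k3] as OpenCV has them; the pictures are not rectified), "T" (4x4, takes a point from camera to world coordinates). Camera axes: x right, y down, z forward; pixel columns grow to the right and rows downward; lengths in m; the calibration is good to about 2 mm. A picture is of the moment at which its call begins: read the wrist's pose just before it. calibration takes no time and is no camera call; for the wrist camera it gives the pose at the moment of the call.
- job.close_job(): hands the job in, once; it reports no verdict.
The state is a dict: "time_s": time; "qpos": joint angles; "dq": joint speeds; "joint_torque": joint torques, N m; "tool_pos": TCP position; "ee_rot": TCP orientation; "force": force on the tool from outside, world axes, zero at the start; "ft_torque": the same for the moment, N m; "grip_width": opening from 0.0 (shut) to 1.0 (fully open).
Only numpy, scipy, OpenCV 4.12 (cv2) and the standard library are available. Lean on these libraries where they do the work, as an engineer would, in place of code of your own. Each camera call takes 0.05 s, during which the arm holds its last target. There are 200 camera calls.

## Working session

There is one attempt and no reset: what is moved stays moved. The work goes in short steps, Python scripts to look and compute and a shell command to move; the robot and the scene stay as the last step left them, time stands still between calls to the robot, and variables do not carry over. Pictures are saved under pics/ and viewed, about 8 in all and at most 12, crops included, and the job is handed in when it is done.

```bash
ls; mkdir -p pics; cat > h.py <<'E'
import numpy as np, cv2
from workcell import get_obs, eyes, job, r
def shot(n):
    cal=eyes.calibration(n); im,d=eyes.camera(n); return im,d,cal
def world(d,cal):
    K=np.array(cal["mtx"]);D=np.array(cal["dist"],float);T=np.array(cal["T"])
    v,u=np.mgrid[0:480,0:640]
    p=cv2.undistortPoints(np.stack([u,v],-1).reshape(-1,1,2).astype(float),K,D).reshape(480,640,2)
    P=np.dstack([p[...,0]*d,p[...,1]*d,d])@T[:3,:3].T+T[:3,3]
    P[d<=0]=np.nan
    return P
def save(n,im): cv2.imwrite(f"pics/{n}.png",im[...,::-1])
E
python3 - <<'E'
from h import *
o=get_obs(); print(o, r.tcp_to_grasp)
for n in("scene","top"):
    im,d,c=shot(n); save(n,im); np.savez(n,im=im,P=world(d,c)); print(n,np.round(c["T"],3).tolist())
E
```

```text
pics
{'time_s': 0.0, 'qpos': array([ 1.08039366e+00,  3.51232701e-01,  1.65239093e+00,  1.52022318e-05,
        1.13909986e+00, -8.45828925e-02]), 'dq': array([ 0.00156513, -0.00201313, -0.00010371,  0.00052284,  0.00029595,
       -0.00120992]), 'joint_torque': array([-4.54998462e-04, -4.97329724e+01, -2.85253394e+01,  6.98707905e-02,
        2.57284910e-02, -1.32772320e-04]), 'tool_pos': array([0.21693371, 0.50505303, 0.21811597]), 'ee_rot': array([-1.66942551e-04,  2.01523456e-01,  9.79483526e-01, -5.40255833e-04]), 'force': array([-0.21685173, -0.71137161,  0.30552292]), 'ft_torque': array([-0.00154075, -0.02349304,  0.00247606]), 'grip_width': 0.9957978341022181} 0.0188
scene [[0.62, 0.606, -0.498, 1.072], [0.784, -0.469, 0.406, -0.528], [0.013, -0.642, -0.766, 0.91], [0.0, 0.0, 0.0, 1.0]]
top [[0.005, -0.995, 0.102, 0.392], [-1.0, -0.004, 0.013, -0.074], [-0.012, -0.102, -0.995, 1.36], [0.0, 0.0, 0.0, 1.0]]
```

View pics/top.png

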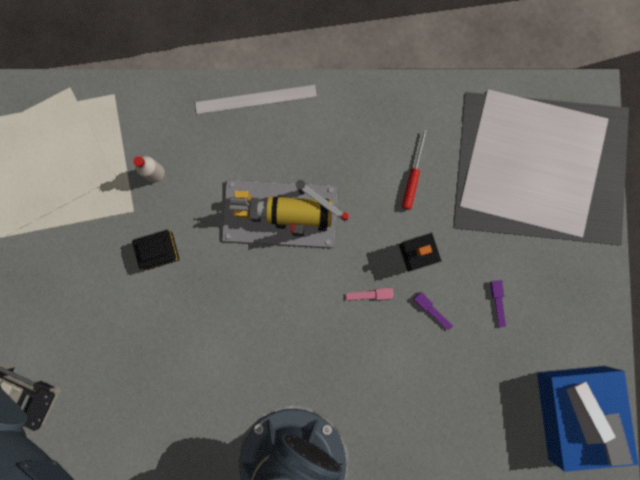

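View pics/scene.png

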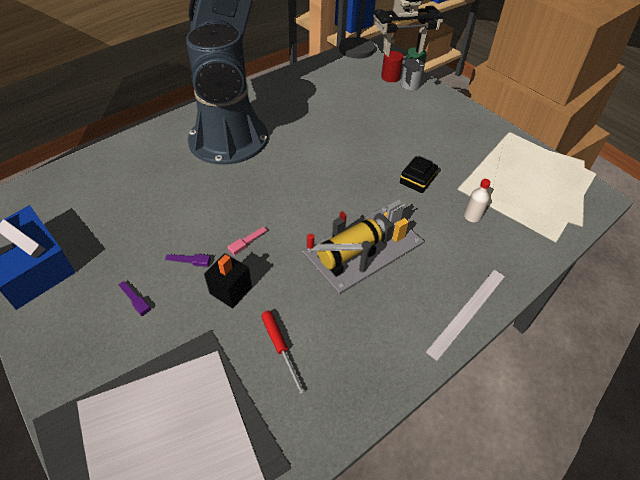

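The top picture shows the shear at (280,213), the red knob at (346,216), the bar's pin near (303,187), the plates near (240,207), the battery at (157,250), the oil bottle at (150,170) and the screwdriver at (412,180).

There are four gauge candidates: orange in the black rack at (425,251), pink at (370,295), and purple at (433,310) and (498,303). Only the orange one fits, since it is orange-handled and standing in the rack. I'll confirm it in a crop.

```bash
python3 - <<'E'
from h import *
t=np.load("top.npz"); im,P=t["im"],t["P"]
a=cv2.resize(im[170:260,210:360],None,fx=5,fy=5,interpolation=cv2.INTER_CUBIC)[:,:750]
b=cv2.resize(im[225:275,390:450],None,fx=3,fy=3,interpolation=cv2.INTER_CUBIC)
c=np.zeros((600,750,3),np.uint8); c[:450]=a; c[450:600,:180]=b
s=np.load("scene.npz"); save("crop",c)
hsv=cv2.cvtColor(im,cv2.COLOR_RGB2HSV)
H,S,V=hsv[...,0].astype(int),hsv[...,1],hsv[...,2]
Z=P[...,2]
def rep(n,m):
    v,u=np.nonzero(m); p=P[m]; p=p[~np.isnan(p[:,0])]
    print(n,len(p),"px",np.round([u.mean(),v.mean()],1) if len(u) else '',"med",np.round(np.median(p,0),4),"min",np.round(p.min(0),4),"max",np.round(p.max(0),4))
def box(u0,u1,v0,v1):
    m=np.zeros(Z.shape,bool); m[v0:v1,u0:u1]=1; return m
org=box(400,445,230,275)&(H>5)&(H<20)&(S>150)&(V>100)
rep("orange",org); rep("orange top",org&(Z>.105))
rep("rack",box(395,450,225,280)&(Z>.07)&(Z<.09))
ks=box(335,360,205,228)&((H<8)|(H>172))&(S>130); rep("knob",ks)
base=box(215,345,175,255)&(Z>.004)&(Z<.02)
pts=P[base][:,:2]; r_=cv2.minAreaRect((pts*1000).astype(np.float32)); print("base",r_, len(pts))
for n,m in(("gauge",org&(Z>.105)),("rack",box(395,450,225,280)&(Z>.07)&(Z<.09))):
    print(n,cv2.minAreaRect((P[m][:,:2]*1000).astype(np.float32)))
print("bar z",np.round(P[205,325],3),np.round(P[187,303],3))
np.set_printoptions(linewidth=250)
print((Z[186:236:2,222:272:2]*1000).round(0))
E
```

```text
orange 95 px [425.1 249.6] med [ 0.4889 -0.2941  0.1187] min [ 0.4795 -0.3141  0.0725] max [ 0.5014 -0.2804  0.1276]
orange top 86 px [424.8 249.4] med [ 0.4897 -0.2934  0.119 ] min [ 0.4795 -0.3065  0.1103] max [ 0.4996 -0.2804  0.1276]
rack 872 px [421.2 250.9] med [ 0.4875 -0.2912  0.0792] min [ 0.4463 -0.3361  0.0702] max [ 0.5331 -0.2496  0.0887]
knob 42 px [344.9 215.8] med [ 0.5607 -0.1175  0.1367] min [ 0.5558 -0.1241  0.1153] max [ 0.5691 -0.1109  0.1433]
base ((582.8034057617188, 37.10002136230469), (193.049072265625, 314.303466796875), 0.26899048686027527) 3979
gauge ((489.8220520019531, -292.92022705078125), (15.282792091369629, 25.020626068115234), 18.76609992980957)
rack ((490.1950378417969, -292.9630126953125), (70.12560272216797, 70.87992858886719), 17.72100257873535)
bar z [ 0.59  -0.074  0.103] [ 0.631 -0.024  0.103]
[[ -3.   3.  14.  14.  12.  12.  11.  14.  14.   9.  12.  13.   7.  13.   4.   9.   9.  12.  12.  11.   8.   3.   7.   8.  12.]
 [ -0.   0.  10.   4.   9.   9.  15.   8.   7.  17.  12.  13.  11.  11.  11.  11.  14.  11.  10.  10.  13.  10.  11.   9.  13
[... 2247 characters left out ...]
10.  14.  14.  17.  13.   8.  12.  14.  14.  11.  12.  14.]
 [ -1.  10.  13.   8.  13.  12.  13.  13.  13.  11.  10.  12.  10.  12.   7.  11.  11.  12.   8.  10.  12.   7.   8.  11.  14.]
 [  4.  12.   6.   9.  12.   6.   6.  15.   9.  10.   9.  12.   7.  11.   9.  15.  13.   9.  10.   8.  10.  15.  11.   8.   9.]
 [ -0.   8.  11.  13.  13.   9.   9.  15.  10.  11.   9.   9.  11.   9.  12.  15.   7.   8.  12.  10.  10.   9.  13.  15.  13.]
 [  1.   6.  13.  17.  15.  10.   8.   7.   9.  20.  15.   8.  17.   9.   9.  11.   7.  10.  11.  10.  12.  13.   9.  13.  11.]
 [ 19.  13.  19.   7.  12.  11.  10.   9.  13.  15.  15.  17.   9.  14.  13.  15.   8.  11.  13.  17.  17.  15.   7.  14.  14.]]
```

View pics/crop.png

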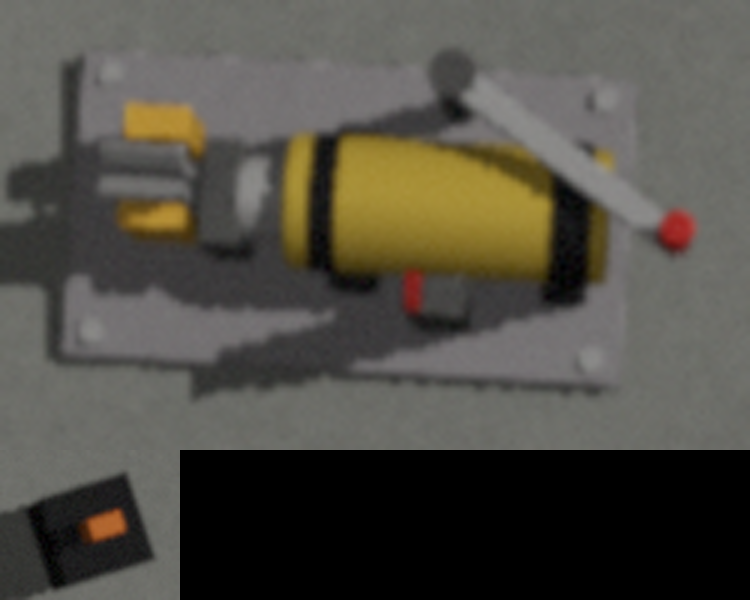

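The crop confirms the gauge meant: an orange handle upright in the black rack, at crop (104,525). The bar runs from its pin at (452,72) to the red knob at (676,230). The slot lies between the two grey plates at (145,168), and the red catch is at (412,290). Next I'll write a row planner and get moving.

```bash
cat >> h.py <<'E'
from scipy.spatial.transform import Rotation as Ro
def tool():
    o=get_obs(); return np.array(o["tool_pos"]), Ro.from_quat(o["ee_rot"],scalar_first=True)
def plan(pts, ang, n):
    """rows for going through world TCP points, tool down with tool y at world angle ang; n rows per leg"""
    p,R=tool(); out=[]
    Rt=Ro.from_matrix(np.array([[np.sin(ang),np.cos(ang),0],[-np.cos(ang),np.sin(ang),0],[0,0,-1]]).T.reshape(3,3).T) if 0 else Ro.from_matrix(np.column_stack([[-np.sin(ang),np.cos(ang),0],[np.cos(ang),np.sin(ang),0],[0,0,-1]]))
    tot=sum(n) ; k=0
    rv=(R.inv()*Rt).as_rotvec()
    for t,m in zip(pts,n):
        for i in range(m):
            lin=R.inv().apply((np.array(t)-p)/(m-i)); p=p+R.apply(lin)
            tw=(R.inv()*Rt).as_rotvec()/(tot-k); R=R*Ro.from_rotvec(tw); k+=1
            out.append('{"linear":[%g,%g,%g],"twist":[%g,%g,%g]}'%(*np.round(lin,4),*np.round(tw,3)))
    for i in range(0,len(out),8): print("["+",".join(out[i:i+8])+"]")
E
python3 - <<'E'
from h import *
p,R=tool(); print(R.as_matrix().round(3).tolist())
T=np.eye(4);T[:3,:3]=R.as_matrix();T[:3,3]=p
print((np.linalg.inv(T)@np.array(eyes.calibration("wrist")["T"])).round(3).tolist(), np.round(eyes.calibration("wrist")["mtx"],1).tolist())
plan([[.54,.0,.36]],0.3,[14])
E
```

```text
[[-0.919, 0.395, -0.0], [0.395, 0.919, -0.001], [0.0, -0.001, -1.0]]
[[0.0, -0.961, -0.277, 0.078], [1.0, 0.0, -0.0, -0.001], [0.0, -0.277, 0.961, -0.165], [0.0, 0.0, 0.0, 1.0]] [[388.0, 0.0, 324.5], [0.0, 388.0, 238.3], [0.0, 0.0, 1.0]]
[{"linear":[-0.0354,-0.024,-0.0101],"twist":[-0,0,0.062]},{"linear":[-0.0369,-0.0218,-0.0101],"twist":[-0,0,0.062]},{"linear":[-0.0381,-0.0195,-0.0101],"twist":[-0,0,0.062]},{"linear":[-0.0393,-0.0171,-0.0101],"twist":[-0,0,0.062]},{"linear":[-0.0402,-0.0146,-0.0101],"twist":[-0,0,0.062]},{"linear":[-0.0411,-0.0121,-0.0101],"twist":[-0,0,0.062]},{"linear":[-0.0417,-0.0096,-0.0101],"twist":[-0,0,0.062]},{"linear":[-0.0423,-0.007,-0.0101],"twist":[-0,0,0.062]}]
[{"linear":[-0.0426,-0.0044,-0.0101],"twist":[-0,0,0.062]},{"linear":[-0.0428,-0.0017,-0.0101],"twist":[-0,0,0.062]},{"linear":[-0.0428,0.0009,-0.0101],"twist":[-0,0,0.062]},{"linear":[-0.0427,0.0036,-0.0101],"twist":[-0,0,0.062]},{"linear":[-0.0424,0.0062,-0.0101],"twist":[-0,0,0.062]},{"linear":[-0.0419,0.0088,-0.0101],"twist":[-0,0,0.062]}]
```

```bash
python3 -m jog '[{"linear":[-0.035,-0.024,-0.014],"twist":[0,0,0.062]},{"linear":[-0.037,-0.022,-0.014],"twist":[0,0,0.062]},{"linear":[-0.038,-0.0195,-0.014],"twist":[0,0,0.062]},{"linear":[-0.039,-0.017,-0.014],"twist":[0,0,0.062]},{"linear":[-0.040,-0.0146,-0.01],"twist":[0,0,0.062]},{"linear":[-0.041,-0.012,-0.01],"twist":[0,0,0.062]},{"linear":[-0.0417,-0.0096,-0.01],"twist":[0,0,0.062]},{"linear":[-0.042,-0.007,-0.01],"twist":[0,0,0.062]}]' 1
python3 -m jog '[{"linear":[-0.0426,-0.0044,0],"twist":[0,0,0.062]},{"linear":[-0.0428,-0.0017,0],"twist":[0,0,0.062]},{"linear":[-0.0428,0.0009,0],"twist":[0,0,0.062]},{"linear":[-0.0427,0.0036,0],"twist":[0,0,0.062]},{"linear":[-0.0424,0.0062,0],"twist":[0,0,0.062]},{"linear":[0,0,0],"twist":[0,0,0.04]}]'
python3 - <<'E'
from h import *
im,d,c=shot("wrist"); save("w1",im); np.savez("w1",im=im,P=world(d,c)); print(tool()[0])
E
```

```text
time_s: 1.1
tool_pos: [0.4017, 0.2081, 0.3149]
ee_rot: [-0.001, 0.441, 0.898, -0.003]
force: [0.1, 0.1, -0.3]
grip_width: 0.192
time_s: 1.85
tool_pos: [0.5172, 0.0166, 0.3146]
ee_rot: [-0.001, 0.597, 0.803, -0.003]
force: [-0.6, 1.1, -0.6]
grip_width: 0.01
[0.51672555 0.01747302 0.31466612]
```

View pics/w1.png

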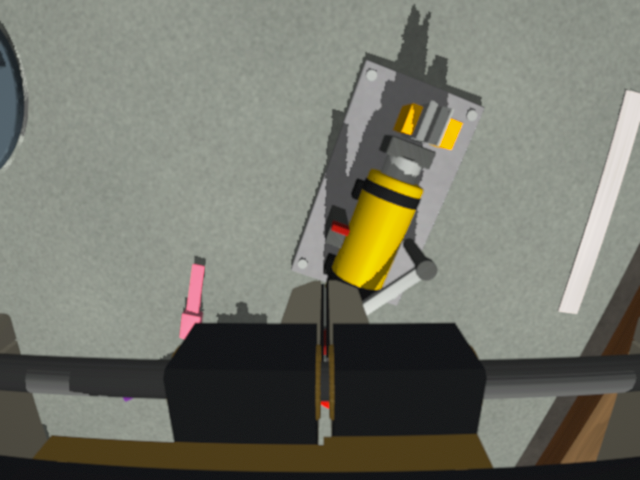

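The wrist view shows the pin cap at (427,268), the two plates at (420-440,122), the red catch at (340,230), and the base corners at (367,57), (480,102) and (293,268). I'll fit the stand from these.

```bash
python3 - <<'E'
from h import *
t=np.load("w1.npz"); im,P=t["im"],t["P"]; Z=P[...,2]
def reg(u0,u1,v0,v1,z0,z1):
    m=np.zeros(Z.shape,bool); m[v0:v1,u0:u1]=1; return m&(Z>z0)&(Z<z1)
m=reg(285,490,45,280,.006,.018).astype(np.uint8); m=cv2.morphologyEx(m,cv2.MORPH_OPEN,np.ones((3,3)))>0
print("base",cv2.minAreaRect((P[m][:,:2]*1000).astype(np.float32)), np.median(Z[m]))
m=reg(410,440,255,285,.085,.13); print("pivot",np.round(P[m].mean(0),4),m.sum(),np.round(np.nanmedian(Z[262:275,420:433]),4), cv2.minAreaRect((P[m][:,:2]*1000).astype(np.float32)))
m=reg(360,440,255,320,.09,.12); print("bar+cap",cv2.minAreaRect((P[m][:,:2]*1000).astype(np.float32)))
# plates
m=reg(390,470,95,160,.088,.125);v,u=np.nonzero(m)
a=-0.054; c,s=np.cos(a),np.sin(a)
q=P[m][:,:2]@np.array([[c,-s],[s,c]])   # stand x,y
print("plates",len(q),cv2.minAreaRect((P[m][:,:2]*1000).astype(np.float32)),np.round(P[m].mean(0),4))
h=np.histogram(q[:,0]*1000,bins=np.arange(np.floor(q[:,0].min()*1000),q[:,0].max()*1000+1)); print(list(zip(h[1].astype(int),h[0])))
b=reg(385,475,90,165,.055,.085)&(im[...,0]>150)&(im[...,2]<90)
print("yellow blk",np.round([(P[b][:,:2]@np.array([[c,-s],[s,c]])).min(0),(P[b][:,:2]@np.array([[c,-s],[s,c]])).max(0)],4))
save("w1c",cv2.resize(im[80:280,285:485],None,fx=3,fy=3,interpolation=cv2.INTER_CUBIC))
E
```

```text
base ((582.23828125, 36.330604553222656), (270.1380310058594, 150.63136291503906), 86.90958404541016) 0.011286626470906336
pivot [ 0.6318 -0.0185  0.1034] 529 0.1054 ((631.12451171875, -19.876644134521484), (31.28780746459961, 22.59803009033203), 39.239524841308594)
bar+cap ((612.993896484375, -43.01899719238281), (89.7410659790039, 22.385784149169922), 50.5859375)
plates 943 ((589.7176513671875, 122.95100402832031), (36.51010513305664, 23.945770263671875), 87.33858489990234) [0.5904 0.1229 0.1033]
[(np.int64(570), np.int64(24)), (np.int64(571), np.int64(49)), (np.int64(572), np.int64(49)), (np.int64(573), np.int64(65)), (np.int64(574), np.int64(32)), (np.int64(575), np.int64(36)), (np.int64(576), np.int64(23)), (np.int64(577), np.int64(31)), (np.int64(578), np.int64(23)), (np.int64(579), np.int64(22)), (np.int64(580), np.int64(2)), (np.int64(581), np.int64(0)), (np.int64(582), np.int64(0)), (np.int64(583), np.int64(4)), (np.int64(584), np.int64(124)), (np.int64(585), np.int64(60)), (np.int64(586), np.int64(60)), (np.int64(587), np.int64(52)), (np.int64(588), np.int64(60)), (np.int64(589), np.int64(64)), (np.int64(590), np.int64(60)), (np.int64(591), np.int64(44)), (np.int64(592), np.int64(30)), (np.int64(593), np.int64(27)), (np.int64(594), np.int64(2))]
yellow blk [[0.5615 0.1392]
 [0.6181 0.1693]]
```

View pics/w1c.png

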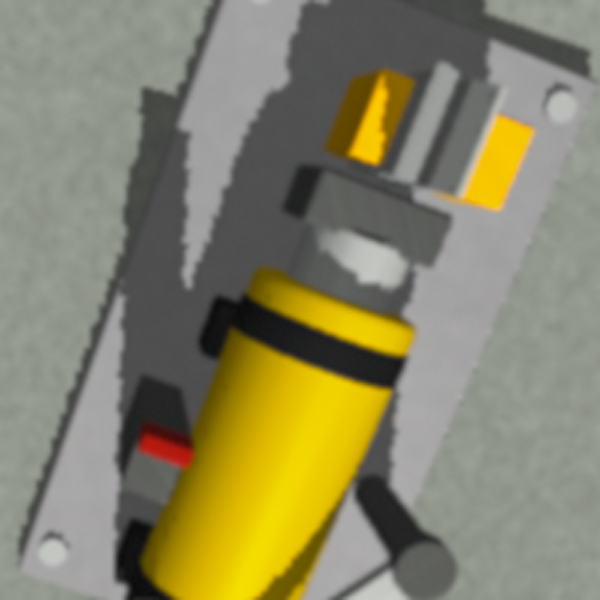

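```bash
python3 - <<'E'
from h import *
plan([[.577,-.157,.25],[.577,-.157,.111]],0.43,[5,3])
E
```

```text
[{"linear":[-0.0369,0.0016,0.013],"twist":[-0.001,0,-0.017]},{"linear":[-0.0369,0.001,0.013],"twist":[-0.001,0,-0.017]},{"linear":[-0.0369,0.0003,0.013],"twist":[-0.001,0,-0.017]},{"linear":[-0.0369,-0.0003,0.013],"twist":[-0.001,0,-0.017]},{"linear":[-0.0369,-0.001,0.013],"twist":[-0.001,0,-0.017]},{"linear":[0,0.0001,0.0463],"twist":[-0.001,0,-0.017]},{"linear":[0,0.0001,0.0463],"twist":[-0.001,0,-0.017]},{"linear":[0,0,0.0463],"twist":[-0.001,0,-0.017]}]
```

```bash
python3 -m jog '[{"linear":[-0.038,0.0016,0.013],"twist":[-0.001,0,-0.02]},{"linear":[-0.038,0.001,0.013],"twist":[-0.001,0,-0.02]},{"linear":[-0.038,0,0.013],"twist":[-0.001,0,-0.02]},{"linear":[-0.038,0,0.013],"twist":[-0.001,0,-0.02]},{"linear":[-0.037,-0.001,0.013],"twist":[-0.001,0,-0.02]},{"linear":[0,0,0.046],"twist":[-0.001,0,-0.02]},{"linear":[0,0,0.046],"twist":[-0.001,0,-0.02]},{"linear":[0,0,0.03],"twist":[0,0,0]}]'
python3 - <<'E'
from h import *
p,R=tool(); print(p, R.as_matrix()[:,1])
piv=np.array([.635,-.018]); d=np.array([-.417,.909])
pts=[[*(piv-.125*np.array([np.cos(t-.054),np.sin(t-.054)])-.0155*d),.111] for t in np.linspace(.96,-.02,14)]
print(np.round(pts[0],3),np.round(pts[-1],3))
plan(pts,0.43,[2]+[1]*13)
E
```

```text
time_s: 2.9
tool_pos: [0.5823, -0.1644, 0.1235]
ee_rot: [0.002, 0.533, 0.846, 0.0]
force: [1.1, 0.4, 0.2]
grip_width: 0.003
[ 0.58228149 -0.16440474  0.12354861] [0.90244154 0.43080115 0.00310418]
[ 0.564 -0.13   0.111] [ 0.517 -0.023  0.111]
[{"linear":[0.0192,-0.0008,0.0062],"twist":[0,0,0.001]},{"linear":[0.0192,-0.0008,0.0062],"twist":[0,0,0.001]},{"linear":[0.0086,-0.0039,-0],"twist":[0,0,0.001]},{"linear":[0.0088,-0.0032,-0],"twist":[0,0,0.001]},{"linear":[0.0091,-0.0026,-0],"twist":[0,0,0.001]},{"linear":[0.0092,-0.0019,-0],"twist":[0,0,0.001]},{"linear":[0.0093,-0.0012,-0],"twist":[0,0,0.001]},{"linear":[0.0094,-0.0005,-0],"twist":[0,0,0.001]}]
[{"linear":[0.0094,0.0002,-0],"twist":[0,0,0.001]},{"linear":[0.0094,0.0009,-0],"twist":[0,0,0.001]},{"linear":[0.0093,0.0016,-0],"twist":[0,0,0.001]},{"linear":[0.0091,0.0023,-0],"twist":[0,0,0.001]},{"linear":[0.0089,0.003,-0],"twist":[0,0,0.001]},{"linear":[0.0087,0.0036,-0],"twist":[0,0,0.001]},{"linear":[0.0084,0.0042,-0],"twist":[0,0,0.001]}]
```

```bash
python3 -m jog '[{"linear":[0,0,0.012],"twist":[0,0,0]},{"linear":[0.019,-0.001,0],"twist":[0,0,0]},{"linear":[0.019,-0.001,0],"twist":[0,0,0]},{"linear":[0.009,-0.004,0],"twist":[0,0,0]},{"linear":[0.009,-0.003,0],"twist":[0,0,0]},{"linear":[0.009,-0.0025,0],"twist":[0,0,0]},{"linear":[0.009,-0.002,0],"twist":[0,0,0]},{"linear":[0.009,-0.001,0],"twist":[0,0,0]}]'
python3 - <<'E'
from h import *
im,d,c=shot("top"); save("t2",cv2.resize(im[160:280,260:400],None,fx=5,fy=5)); print(tool()[0],get_obs()["force"])
piv=np.array([.635,-.018]); d=np.array([-.417,.909]); p=tool()[0][:2]
for t in np.linspace(.9,0,10): 
    k=piv-.125*np.array([np.cos(t-.054),np.sin(t-.054)])-.0155*d; print(round(t,2),k.round(4))
E
```

```text
time_s: 3.9
tool_pos: [0.5313, -0.0927, 0.1113]
ee_rot: [0.003, 0.533, 0.846, 0.0]
force: [0.2, -1.1, -0.2]
grip_width: 0.006
[ 0.53075662 -0.09192013  0.11127642] [0.67547783 1.07186604 0.2952387 ]
0.9 [ 0.5586 -0.1257]
0.8 [ 0.5497 -0.1169]
0.7 [ 0.5417 -0.1073]
0.6 [ 0.5346 -0.097 ]
0.5 [ 0.5287 -0.086 ]
0.4 [ 0.5239 -0.0745]
0.3 [ 0.5202 -0.0625]
0.2 [ 0.5178 -0.0503]
0.1 [ 0.5166 -0.0378]
0.0 [ 0.5166 -0.0253]
```

View pics/t2.png

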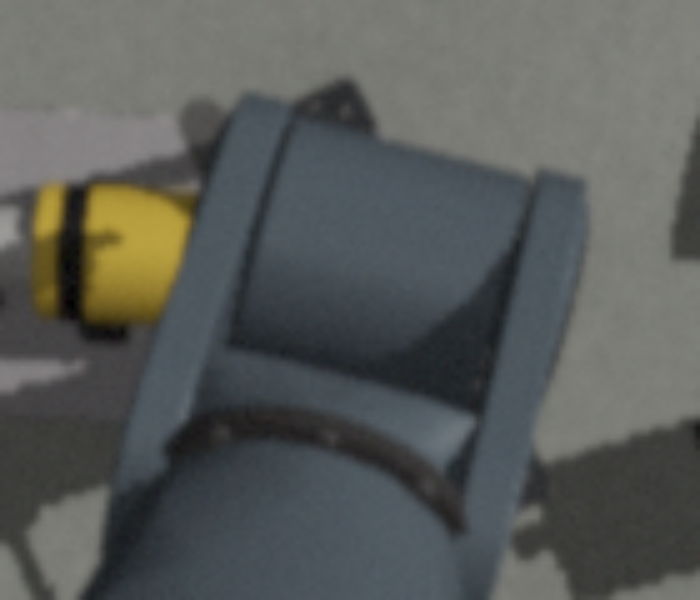

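The arm hides the knob in this view, so I'll push on along the arc and watch the force.

```bash
python3 -m jog '[{"linear":[0.0105,0,0],"twist":[0,0,0]},{"linear":[0.0105,0.001,0],"twist":[0,0,0]},{"linear":[0.0105,0.001,0],"twist":[0,0,0]},{"linear":[0.010,0.002,0],"twist":[0,0,0]},{"linear":[0.010,0.003,0],"twist":[0,0,0]},{"linear":[0.010,0.004,0],"twist":[0,0,0]}]'
python3 - <<'E'
from h import *
im,d,c=shot("wrist"); save("w2",im); print(tool()[0],get_obs()["force"])
im,d,c=shot("scene"); save("s2",cv2.resize(im[180:300,260:440],None,fx=4,fy=4))
E
```

```text
time_s: 4.7
tool_pos: [0.5136, -0.0278, 0.1113]
ee_rot: [0.003, 0.533, 0.846, 0.001]
force: [2.2, -3.6, -1.1]
grip_width: 0.007
[ 0.51364532 -0.02781697  0.11136034] [ 1.64421401 -8.14056685 -1.95164261]
```

View pics/w2.png

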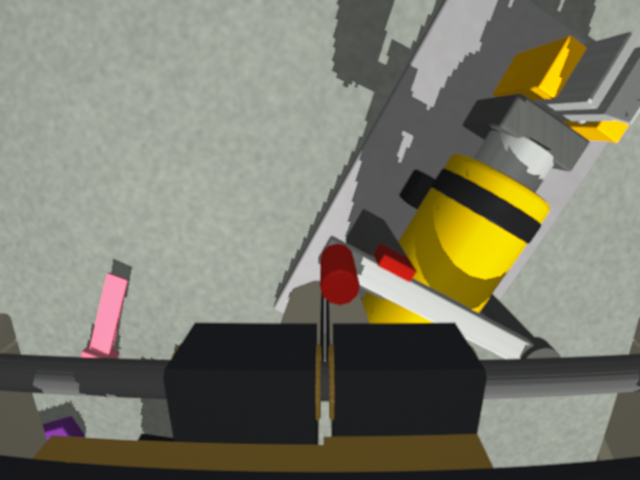

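The knob at (340,275) has brought the bar against the red catch at (395,263), with 8 N at the stop. I'll give it one small extra push, then back off, rise, and go over to the gauge.

```bash
python3 -m jog '[{"linear":[0.003,0.001,0],"twist":[0,0,0]},{"linear":[0.002,0.001,0],"twist":[0,0,0]},{"linear":[-0.02,0,0],"twist":[0,0,0]},{"linear":[-0.02,0,-0.04],"twist":[0,0,0]},{"linear":[-0.02,0,-0.05],"twist":[0,0,0]}]'
python3 - <<'E'
from h import *
print(tool()[0]); plan([[.49,-.293,.22]],0.318,[6])
E
```

```text
time_s: 5.42
tool_pos: [0.538, -0.0801, 0.201]
ee_rot: [0.002, 0.53, 0.848, -0.005]
force: [0.6, 0.1, -1.0]
grip_width: 0.005
[ 0.53796918 -0.08005765  0.20104473]
[{"linear":[-0.0284,-0.0227,-0.0028],"twist":[-0.001,0.002,0.022]},{"linear":[-0.0289,-0.0221,-0.0028],"twist":[-0.001,0.002,0.022]},{"linear":[-0.0294,-0.0214,-0.0029],"twist":[-0.001,0.002,0.022]},{"linear":[-0.0299,-0.0208,-0.003],"twist":[-0.001,0.002,0.022]},{"linear":[-0.0303,-0.0201,-0.003],"twist":[-0.001,0.002,0.022]},{"linear":[-0.0308,-0.0194,-0.0031],"twist":[-0.001,0.002,0.022]}]
```

```bash
python3 -m jog '[{"linear":[-0.028,-0.0227,-0.004],"twist":[-0.001,0.002,0.022]},{"linear":[-0.029,-0.022,-0.004],"twist":[-0.001,0.002,0.022]},{"linear":[-0.0295,-0.0215,-0.003],"twist":[-0.001,0.002,0.022]},{"linear":[-0.030,-0.021,-0.003],"twist":[-0.001,0.002,0.022]},{"linear":[-0.030,-0.020,-0.003],"twist":[-0.001,0.002,0.022]},{"linear":[-0.030,-0.019,-0.003],"twist":[-0.001,0.002,0.022]},{"linear":[0,0,0],"twist":[0,0,0]}]' 0
python3 - <<'E'
from h import *
im,d,c=shot("wrist"); P=world(d,c); save("w3",im); np.savez("w3",im=im,P=P)
p,R=tool(); print(p,get_obs()["force"],R.as_matrix().round(3).tolist())
Z=P[...,2]; hsv=cv2.cvtColor(im,cv2.COLOR_RGB2HSV); H=hsv[...,0]
m=(H>5)&(H<20)&(hsv[...,1]>150)&(hsv[...,2]>100)&(Z>.113)&(Z<.13)
v,u=np.nonzero(m); print(m.sum(),u.mean(),v.mean(),cv2.minAreaRect((P[m][:,:2]*1000).astype(np.float32)),P[m].mean(0))
m=(Z>.072)&(Z<.088)&(np.hypot(P[...,0]-.49,P[...,1]+.293)<.06); print("rack",m.sum(),cv2.minAreaRect((P[m][:,:2]*1000).astype(np.float32)),np.median(Z[m]))
im,d,c=shot("top"); save("t3",cv2.resize(im[170:260,210:360],None,fx=4,fy=4))
E
```

```text
time_s: 6.3
tool_pos: [0.4911, -0.2983, 0.2264]
ee_rot: [0.001, 0.587, 0.81, 0.004]
force: [1.2, 0.1, 0.6]
grip_width: 0.708
[ 0.4912843  -0.2971872   0.22622681] [-0.19583622 -0.03368005 -0.86982129] [[-0.312, 0.95, 0.006], [0.95, 0.312, 0.005], [0.003, 0.007, -1.0]]
781 321.57490396927017 227.5339308578745 ((486.9130859375, -292.96856689453125), (16.00301170349121, 25.803396224975586), 17.603900909423828) [ 0.48648148 -0.29242636  0.1189951 ]
rack 6208 ((486.94842529296875, -293.29052734375), (70.20613861083984, 70.55011749267578), 17.559240341186523) 0.0793477126387668
```

View pics/t3.png

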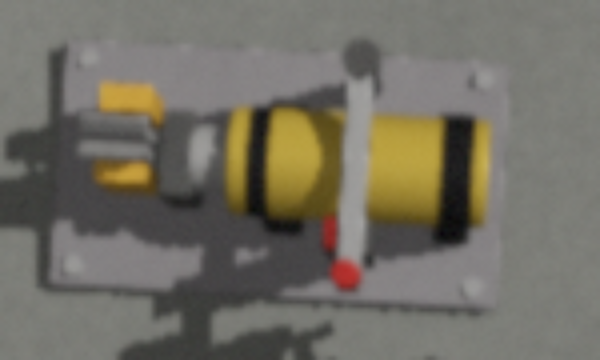

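View pics/w3.png

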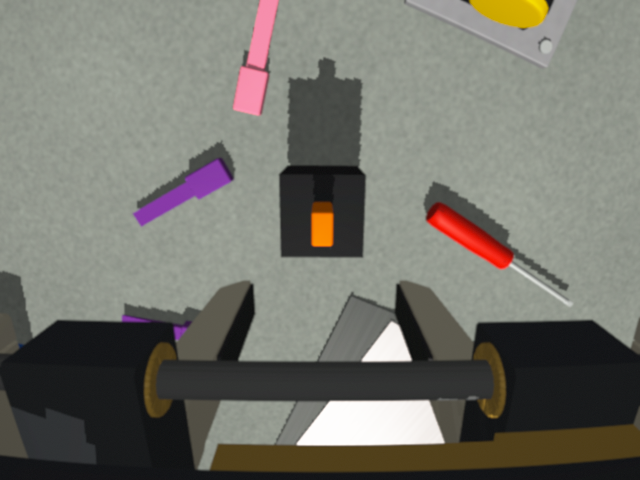

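The top view shows the bar closed against the red catch, with bar and catch at crop (340,235). In the wrist view the orange handle is at (321,227) in the black rack, between pink and purple look-alikes. I'll descend and grip.

```bash
python3 - <<'E'
from h import *
plan([[.4875,-.293,.16],[.4875,-.293,.10]],0.307,[2,2])
E
```

```text
[{"linear":[0.0021,-0.0016,0.0331],"twist":[0.002,-0.001,0.003]},{"linear":[0.0021,-0.0015,0.0331],"twist":[0.002,-0.001,0.003]},{"linear":[-0.0001,-0.0001,0.03],"twist":[0.002,-0.001,0.003]},{"linear":[-0,-0.0001,0.03],"twist":[0.002,-0.001,0.003]}]
```

```bash
python3 -m jog '[{"linear":[0.003,-0.0016,0.033],"twist":[0.002,-0.001,0.003]},{"linear":[0.002,-0.0015,0.033],"twist":[0.002,-0.001,0.003]},{"linear":[0,0,0.03],"twist":[0.002,-0.001,0.003]},{"linear":[0,0,0.02],"twist":[0.001,-0.001,0.003]},{"linear":[0,0,0],"twist":[0,0,0]}]'
python3 - <<'E'
from h import *
p,R=tool(); print(p,R.as_matrix().round(4).tolist(),get_obs()["force"]); plan([[.4875,-.293,.0865]],0.307,[2])
E
```

```text
time_s: 7.02
tool_pos: [0.4894, -0.286, 0.1072]
ee_rot: [-0.0, 0.588, 0.809, 0.0]
force: [0.1, -0.6, 0.4]
grip_width: 1.004
[ 0.48940363 -0.28602781  0.10720348] [[-0.3078, 0.9515, 0.0005], [0.9515, 0.3078, 0.0009], [0.0007, 0.0007, -1.0]] [ 0.14459895 -0.60417886  0.38498734]
[{"linear":[-0.003,-0.002,0.0103],"twist":[0,-0,0.003]},{"linear":[-0.003,-0.002,0.0104],"twist":[0,-0,0.003]}]
```

```bash
python3 -m jog '[{"linear":[-0.006,-0.004,0.01],"twist":[0,0,0.003]},{"linear":[0,0,0.008],"twist":[0,0,0]},{"linear":[0,0,0],"twist":[0,0,0]}]'
python3 - <<'E'
from h import *
p,R=tool(); print(p,R.as_matrix()[:,1].round(4),get_obs()["force"]); plan([[.4875,-.293,.0865]],0.307,[1])
E
```

```text
time_s: 7.4
tool_pos: [0.4884, -0.2931, 0.0899]
ee_rot: [0.001, 0.589, 0.808, 0.001]
force: [-0.7, 0.1, -0.4]
grip_width: 0.997
[ 0.48843878 -0.29307987  0.08989242] [0.952  0.306  0.0023] [-0.74609049  0.11145299 -0.37604095]
[{"linear":[0.0004,-0.0009,0.0034],"twist":[0.002,0.001,0.004]}]
```

```bash
python3 -m jog '[{"linear":[0,-0.001,0.003],"twist":[0.002,0.001,0]},{"linear":[0,0,0],"twist":[0,0,0]},{"linear":[0,0,0],"twist":[0,0,0]},{"linear":[0,0,0],"twist":[0,0,0]},{"linear":[0,0,0],"twist":[0,0,0]},{"linear":[0,0,0],"twist":[0,0,0]},{"linear":[0,0,0],"twist":[0,0,0]},{"linear":[0,0,0],"twist":[0,0,0]}]' 1
python3 - <<'E'
from h import *
p,R=tool(); print(p,R.as_matrix()[:,1:].round(4).tolist(),get_obs()["force"],get_obs()["grip_width"]*93)
E
```

```text
time_s: 8.4
tool_pos: [0.4879, -0.2937, 0.0878]
ee_rot: [0.001, 0.589, 0.808, 0.0]
force: [-0.1, 0.4, -0.2]
grip_width: 0.191
[ 0.48788612 -0.29372365  0.0877534 ] [[0.9521, 0.0016], [0.3059, -0.0009], [0.0013, -1.0]] [-0.11312252  0.40537246 -0.22377872] 17.798972214714595
```

```bash
python3 -m jog '[{"linear":[0,0,-0.015],"twist":[0,0,0]},{"linear":[0,0,-0.03],"twist":[0,0,0]},{"linear":[0,0,-0.04],"twist":[0,0,0]},{"linear":[0,0,-0.04],"twist":[0,0,0]},{"linear":[0,0,-0.035],"twist":[0,0,0]},{"linear":[0,0,0],"twist":[0,0,0]}]'
python3 - <<'E'
from h import *
o=get_obs(); print(tool()[0],o["force"],o["grip_width"]); plan([[.5895,.1231,.25]],-0.054,[12])
E
```

```text
time_s: 9.15
tool_pos: [0.4874, -0.2934, 0.2575]
ee_rot: [0.002, 0.589, 0.808, 0.0]
force: [0.3, 0.0, -1.6]
grip_width: 0.177
[ 0.4873753  -0.29336852  0.25753621] [ 0.32507023  0.00581885 -1.59398043] 0.17701029744761768
[{"linear":[0.0304,0.0187,0.0006],"twist":[0,0,0.03]},{"linear":[0.031,0.0178,0.0006],"twist":[0,0,0.03]},{"linear":[0.0315,0.0168,0.0006],"twist":[0,0,0.03]},{"linear":[0.032,0.0159,0.0006],"twist":[0,0,0.03]},{"linear":[0.0325,0.0149,0.0006],"twist":[0,0,0.03]},{"linear":[0.0329,0.0139,0.0006],"twist":[0,0,0.03]},{"linear":[0.0333,0.0129,0.0006],"twist":[0,0,0.03]},{"linear":[0.0337,0.0119,0.0006],"twist":[0,0,0.03]}]
[{"linear":[0.0341,0.0108,0.0006],"twist":[0,0,0.03]},{"linear":[0.0344,0.0098,0.0006],"twist":[0,0,0.03]},{"linear":[0.0346,0.0087,0.0006],"twist":[0,0,0.03]},{"linear":[0.0349,0.0077,0.0006],"twist":[0,0,0.03]}]
```

```bash
python3 -m jog '[{"linear":[0.03,0.019,0.001],"twist":[0,0,0.03]},{"linear":[0.031,0.018,0.001],"twist":[0,0,0.03]},{"linear":[0.0315,0.017,0.001],"twist":[0,0,0.03]},{"linear":[0.032,0.016,0.001],"twist":[0,0,0.03]},{"linear":[0.0325,0.015,0.001],"twist":[0,0,0.03]},{"linear":[0.033,0.014,0.001],"twist":[0,0,0.03]},{"linear":[0.033,0.013,0.001],"twist":[0,0,0.03]},{"linear":[0.0335,0.012,0.001],"twist":[0,0,0.03]}]'
python3 -m jog '[{"linear":[0.034,0.011,0.001],"twist":[0,0,0.03]},{"linear":[0.034,0.01,0.001],"twist":[0,0,0.03]},{"linear":[0.030,0.007,0.001],"twist":[0,0,0.03]},{"linear":[0,0,0],"twist":[0,0,0.01]},{"linear":[0,0,0],"twist":[0,0,0]}]'
python3 - <<'E'
from h import *
p,R=tool(); print(p,R.as_matrix().round(4).tolist(),get_obs()["force"]); plan([[.5895,.1231,.23]],-0.054,[1])
im,d,c=shot("wrist"); P=world(d,c); save("w4",im); np.savez("w4",im=im,P=P)
E
```

```text
time_s: 10.15
tool_pos: [0.5553, -0.0088, 0.2438]
ee_rot: [-0.002, 0.686, 0.728, -0.002]
force: [-0.0, -0.5, 0.1]
grip_width: 0.17
time_s: 10.78
tool_pos: [0.5784, 0.0948, 0.2365]
ee_rot: [-0.004, 0.722, 0.692, -0.005]
force: [-0.1, 0.8, -0.8]
grip_width: 0.172
[0.57836143 0.09478586 0.23646704] [[0.0414, 0.9991, -0.0129], [0.9991, -0.0414, -0.0003], [-0.0009, -0.0129, -0.9999]] [-0.07070586  0.80283619 -0.82419632]
[{"linear":[0.0288,0.01,0.0063],"twist":[-0.013,0.001,0.013]}]
```

View pics/w4.png

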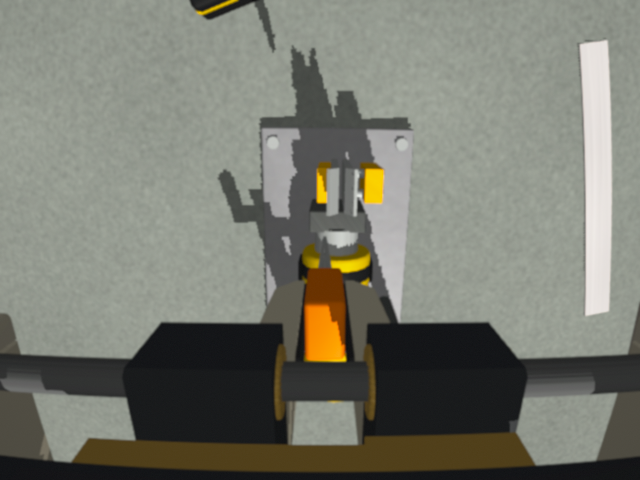

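The wrist view shows the slot between the grey plates at about (345,190), flanked by yellow blocks, with the held orange handle and blade at (325,250-300). Next I'll measure the slot centre and the blade in this same camera.

```bash
python3 - <<'E'
from h import *
np.set_printoptions(linewidth=220,suppress=True)
t=np.load("w4.npz"); im,P=t["im"],t["P"]; a=-.054; c,s=np.cos(a),np.sin(a)
Q=P.copy(); Q[...,0]=c*P[...,0]+s*P[...,1]; Q[...,1]=-s*P[...,0]+c*P[...,1]
for v in (175,185,195):
    print(v); print(np.array([[u,im[v,u].mean().round(),*(Q[v,u]*1000).round(1)] for u in range(320,368,1)]).T)
m=np.zeros((480,640),bool); m[155:215,315:370]=1; m&=(Q[...,2]>.09)&(Q[...,2]<.125)
print(cv2.minAreaRect((P[m][:,:2]*1000).astype(np.float32)))
for v in (235,242,250,258):
    print(v); print(np.array([[u,im[v,u].mean().round(),*(Q[v,u]*1000).round(1)] for u in range(312,340,1)]).T)
p,_=tool(); print("tcp stand",c*p[0]+s*p[1],-s*p[0]+c*p[1])
E
```

```text
175
[[320.  321.  322.  323.  324.  325.  326.  327.  328.  329.  330.  331.  332.  333.  334.  335.  336.  337.  338.  339.  340.  341.  342.  343.  344.  345.  346.  347.  348.  349.  350.  351.  352.  353.  354.  355.
  356.  357.  358.  359.  360.  361.  362.  363.  364.  365.  366.  367. ]
 [114.  105.   90.   81.   80.   90.  118.  146.  156.  158.  163.  166.  164.  166.  165.  165.  164.  162.  148.  113.   86.   76.   70.   68.   79.   97.  108.  110.  109.  109.  109.  108.  105.  114.  147.  182.
  198.  206.  195.  142.   96.   89.   88.   86.   94.  120.  147.  152. ]
 [564.8 565.6 566.5 567.3 568.2 569.  569.9 571.  571.7 572.5 573.2 574.  574.7 575.5 576.3 577.  577.9 578.6 579.4 582.4 583.4 584.4 584.7   nan 584.7 584.8 585.5 586.4 587.  587.8 588.5 589.2 589.8 590.6 591.2 592.
  592.8 593.6 597.8 598.8 599.6 600.5 601.5 602.2 602.8 603.  603.8 604.6]
 [163.  163.  163.1 163.1 163.  163.  163.4 167.6 167.6 167.6 167.7 167.7 167.5 167.4 167.4 167.2 166.9 166.8 166.7 156.  156.  156.2 158.9   nan 164.7 166.9 167.1 166.9 167.2 167.3 167.4 167.6 167.8 167.9 168.1 167.9
  
[... 6193 characters left out ...]
 79.   78.   81.   78.   76.   76.   76.   77.   77.   76.   76.   76.   76.   72.   66.   62.   61.   61.   61.   60.   61.   61.   61. ]
 [558.6 559.4 560.4 561.3 562.2 563.1 564.  564.8 568.3 568.9 569.4 569.9 570.5 571.  571.6 572.2 572.7 573.2 574.5 575.3 576.2 577.1 578.  578.9 579.7 580.6 581.4 582.3]
 [ 90.8  90.5  90.8  91.6  91.3  91.5  91.9  91.3 133.7 133.5 133.9 133.  133.5 133.1 133.4 133.6 133.6 133.9  92.1  92.5  92.2  92.4  92.5  92.   92.2  91.9  92.5  92.5]
 [ 77.9  77.   77.9  80.   79.2  79.9  81.   79.1 201.3 200.8 201.8 199.4 200.7 199.4 200.4 201.1 201.  201.8  81.   81.9  81.   81.6  82.   80.5  80.9  79.9  81.7  81.7]]
tcp stand 0.5724148183390791 0.1257582115041522
```

```bash
python3 - <<'E'
from h import *
plan([[.5905,.1228,.215]],-0.054,[2])
E
```

```text
[{"linear":[0.0143,0.0056,0.0107],"twist":[-0.006,0,0.006]},{"linear":[0.0143,0.0055,0.0107],"twist":[-0.006,0,0.006]}]
```

```bash
cat >> h.py <<'E'
def state():
    p,R=tool(); a=-.054; c,s=np.cos(a),np.sin(a); M=R.as_matrix(); o=get_obs(); f=o["force"]
    print("Q",np.round([(c*p[0]+s*p[1])*1000,(-s*p[0]+c*p[1])*1000,p[2]*1000],2),"y",M[:,1].round(4),"z",M[:,2].round(4),"F",np.round(f,2),"Fx_st",round(c*f[0]+s*f[1],2),"w",round(o["grip_width"],3))
E
python3 -m jog '[{"linear":[0.014,0.0055,0.0105],"twist":[-0.006,0,0.006]},{"linear":[0.0145,0.0055,0.0105],"twist":[-0.006,0,0.006]},{"linear":[0,0,0],"twist":[0,0,0]},{"linear":[0,0,0],"twist":[0,0,0]}]'
python3 - <<'E'
from h import *
state(); np.set_printoptions(linewidth=220,suppress=True)
im,d,c_=shot("wrist"); P=world(d,c_); save("w5",im); np.savez("w5",im=im,P=P)
a=-.054; c,s=np.cos(a),np.sin(a)
Q=P.copy(); Q[...,0]=c*P[...,0]+s*P[...,1]; Q[...,1]=-s*P[...,0]+c*P[...,1]
blade=(np.abs(Q[...,0]-.582)<.012)&(np.abs(Q[...,1]-.162)<.006)&(Q[...,2]>.13)&(Q[...,2]<.20)
v,u=np.nonzero(blade); print(len(v))
for vv in np.unique(v)[::6]:
    b=blade[vv]; q=Q[vv][b]*1000; print(vv,np.nonzero(b)[0][[0,-1]],"x",q[:,0].min().round(2),q[:,0].max().round(2),"mid",((q[:,0].min()+q[:,0].max())/2).round(2),"z",np.median(q[:,2]).round(1))
# slot ahead of the blade
pl=(Q[...,2]>.092)&(Q[...,2]<.112)&(np.abs(Q[...,0]-.582)<.014)&(np.abs(Q[...,1]-.160)<.02)
v,u=np.nonzero(pl); print(len(v), v.min() if len(v) else 0, v.max() if len(v) else 0)
for vv in np.unique(v)[::5]:
    b=np.nonzero(pl[vv])[0]; q=Q[vv,b]*1000; lo=q[q[:,0]<582]; hi=q[q[:,0]>582]
    if len(lo) and len(hi): print(vv,"lo",lo[lo[:,0].argmax()].round(1),"hi",hi[hi[:,0].argmin()].round(1),"outer",q[:,0].min().round(1),q[:,0].max().round(1))
E
```

```text
time_s: 11.32
tool_pos: [0.5911, 0.1233, 0.2132]
ee_rot: [0.0, 0.727, 0.687, -0.001]
force: [0.2, 0.4, -0.8]
grip_width: 0.167
Q [583.54 155.02 213.24] y [ 9.984e-01 -5.570e-02 -9.000e-04] z [-9.e-04 -1.e-03 -1.e+00] F [ 0.16  0.41 -0.8 ] Fx_st 0.14 w 0.167
263
237 [323 326] x 581.35 583.31 mid 582.33 z 136.3
243 [322 327] x 580.82 583.89 mid 582.35 z 150.2
249 [321 328] x 580.35 584.43 mid 582.39 z 162.1
255 [320 329] x 579.9 584.91 mid 582.4 z 173.2
261 [319 330] x 579.49 585.35 mid 582.42 z 182.4
267 [318 331] x 579.1 585.76 mid 582.43 z 191.7
1161 209 256
209 lo [579.6 172.4  93.9] hi [584.9 172.5  94.2] outer 574.4 590.1
214 lo [579.7 169.9  99.5] hi [584.8 169.9  99.7] outer 571.2 593.4
219 lo [579.7 165.9  98.8] hi [584.9 166.   99.3] outer 571.1 593.4
224 lo [579.7 162.   98.3] hi [584.8 162.7 101.1] outer 571.1 593.4
229 lo [579.7 158.4  99.4] hi [584.9 158.4  99.5] outer 571.1 593.5
234 lo [579.6 154.6  99.7] hi [584.9 154.7 100.1] outer 571.1 593.5
239 lo [579.6 151.1 101. ] hi [584.9 150.8  99.8] outer 570.9 593.5
244 lo [579.6 146.6  98.9] hi [584.9 146.7  99.2] outer 570.9 593.6
249 lo [578.9 143.5 101.5] hi [585.6 142.9  99.9] outer 570.9 593.6
254 lo [576.7 140.7 105. ] hi [587.1 140.1 103.2] outer 570.9 593.7
```

The slot's inner faces are at stand x 579.65 and 584.85 mm, a gap of about 5.2 mm. The blade centre is at 582.33, within 0.1 mm of the slot centre. I expect it snug at TCP z of about 0.141, so I'll descend in stages.

```bash
python3 -m jog '[{"linear":[0,0,0.01],"twist":[0,0,0]},{"linear":[0,0,0.012],"twist":[0,0,0]},{"linear":[0,0,0.012],"twist":[0,0,0]},{"linear":[0,0,0.008],"twist":[0,0,0]},{"linear":[0,0,0],"twist":[0,0,0]}]'
python3 -c "
from h import *
state()"
```

```text
time_s: 12.0
tool_pos: [0.5906, 0.1225, 0.1679]
ee_rot: [-0.0, 0.727, 0.687, -0.001]
force: [-0.0, 0.2, -1.1]
grip_width: 0.172
Q [583.09 154.2  167.9 ] y [ 0.9984 -0.0565 -0.0017] z [-0.0018 -0.0012 -1.    ] F [-0.01  0.18 -1.12] Fx_st -0.02 w 0.172
```

```bash
python3 -m jog '[{"linear":[0,0.0005,0.006],"twist":[-0.002,0,0.003]},{"linear":[0,0,0.006],"twist":[0,0,0]},{"linear":[0,0,0],"twist":[0,0,0]},{"linear":[0,0,0],"twist":[0,0,0]}]'
python3 -c "
from h import *
state()"
```

```text
time_s: 12.5
tool_pos: [0.5914, 0.1225, 0.1556]
ee_rot: [0.001, 0.728, 0.686, 0.0]
force: [-0.7, 0.7, 0.4]
grip_width: 0.174
Q [583.9  154.27 155.64] y [ 0.9982 -0.0597  0.0012] z [ 0.0012 -0.0012 -1.    ] F [-0.73  0.68  0.37] Fx_st -0.76 w 0.174
```

```bash
python3 -m jog '[{"linear":[0,-0.0004,0.004],"twist":[0.001,0,-0.004]},{"linear":[0,0,0.004],"twist":[0,0,0]},{"linear":[0,0,0],"twist":[0,0,0]},{"linear":[0,0,0],"twist":[0,0,0]}]'
python3 -c "
from h import *
state()"
```

```text
time_s: 13.0
tool_pos: [0.5911, 0.1226, 0.1473]
ee_rot: [0.001, 0.726, 0.687, -0.0]
force: [-0.2, -0.2, -0.5]
grip_width: 0.169
Q [583.6  154.3  147.33] y [ 9.985e-01 -5.540e-02  6.000e-04] z [ 5.e-04 -1.e-03 -1.e+00] F [-0.16 -0.2  -0.5 ] Fx_st -0.14 w 0.169
```

Still free, with no force. From here I'll go in 2 mm steps.

```bash
for i in 1; do python3 -m jog '[{"linear":[0,0,0.002],"twist":[0,0,0]},{"linear":[0,0,0.001],"twist":[0,0,0]},{"linear":[0,0,0],"twist":[0,0,0]}]'; done
python3 -c "
from h import *
state()"
python3 -m jog '[{"linear":[0,0,0.002],"twist":[0,0,0]},{"linear":[0,0,0],"twist":[0,0,0]}]'
python3 -c "
from h import *
state()"
```

```text
time_s: 13.38
tool_pos: [0.591, 0.1226, 0.1443]
ee_rot: [0.001, 0.726, 0.687, -0.0]
force: [-0.3, -0.5, -0.0]
grip_width: 0.172
Q [583.54 154.31 144.27] y [ 9.985e-01 -5.530e-02  5.000e-04] z [ 4.0e-04 -1.1e-03 -1.0e+00] F [-0.29 -0.47 -0.02] Fx_st -0.26 w 0.172
time_s: 13.62
tool_pos: [0.591, 0.1226, 0.1423]
ee_rot: [0.001, 0.726, 0.687, -0.0]
force: [0.3, -0.1, -2.4]
grip_width: 0.171
Q [583.56 154.34 142.28] y [ 9.985e-01 -5.540e-02  6.000e-04] z [ 5.e-04 -1.e-03 -1.e+00] F [ 0.33 -0.13 -2.39] Fx_st 0.34 w 0.171
```

```bash
python3 -m jog '[{"linear":[0,0,0.002],"twist":[0,0,0]},{"linear":[0,0,0],"twist":[0,0,0]}]'
python3 -c "
from h import *
state()"
python3 -m jog '[{"linear":[0,0,0.002],"twist":[0,0,0]},{"linear":[0,0,0.001],"twist":[0,0,0]}]'
python3 -c "
from h import *
state()"
```

```text
time_s: 13.88
tool_pos: [0.5911, 0.1226, 0.1404]
ee_rot: [0.001, 0.726, 0.687, -0.0]
force: [0.4, -0.5, -1.5]
grip_width: 0.169
Q [583.58 154.37 140.39] y [ 9.985e-01 -5.530e-02  8.000e-04] z [ 7.e-04 -9.e-04 -1.e+00] F [ 0.39 -0.53 -1.5 ] Fx_st 0.42 w 0.169
time_s: 14.12
tool_pos: [0.5912, 0.1227, 0.1378]
ee_rot: [0.001, 0.726, 0.687, 0.0]
force: [-1.7, 0.6, 5.0]
grip_width: 0.163
Q [583.74 154.44 137.75] y [ 0.9985 -0.0554  0.0013] z [ 1.3e-03 -8.0e-04 -1.0e+00] F [-1.75  0.58  5.02] Fx_st -1.77 w 0.163
```

```bash
python3 -m jog '[{"linear":[0,0,0.001],"twist":[0,0,0]}]'
python3 -c "
from h import *
state()"
python3 -m jog '[{"linear":[0,0,0.001],"twist":[0,0,0]}]'
python3 -c "
from h import *
state()"
```

```text
time_s: 14.25
tool_pos: [0.5912, 0.1227, 0.1368]
ee_rot: [0.001, 0.726, 0.687, 0.0]
force: [-2.1, -0.2, 5.6]
grip_width: 0.166
Q [583.76 154.47 136.84] y [ 0.9985 -0.0553  0.0014] z [ 1.3e-03 -8.0e-04 -1.0e+00] F [-2.13 -0.25  5.6 ] Fx_st -2.11 w 0.166
time_s: 14.38
tool_pos: [0.5913, 0.1227, 0.1359]
ee_rot: [0.001, 0.726, 0.687, 0.0]
force: [-2.1, -0.1, 5.0]
grip_width: 0.168
Q [583.82 154.47 135.93] y [ 0.9985 -0.0553  0.0016] z [ 1.5e-03 -7.0e-04 -1.0e+00] F [-2.08 -0.14  4.99] Fx_st -2.07 w 0.168
```

Both plates are dragging: Fz is about 5 N up and Fx about -2 N. I'll balance it slightly towards the fixed plate, then check that it holds steady.

```bash
python3 -m jog '[{"linear":[0,-0.0004,0.001],"twist":[0,0,0]},{"linear":[0,-0.0004,0.0007],"twist":[0,0,0]}]'
python3 -c "
from h import *
state()"
python3 -m jog '[{"linear":[0,-0.0003,0.0005],"twist":[0,0,0]},{"linear":[0,-0.0003,0.0005],"twist":[0,0,0]}]'
python3 - <<'E'
from h import *
state()
im,d,c_=shot("wrist"); P=world(d,c_); save("w6",im[130:430,170:570]); state()
a=-.054; c,s=np.cos(a),np.sin(a)
Q=P.copy(); Q[...,0]=c*P[...,0]+s*P[...,1]; Q[...,1]=-s*P[...,0]+c*P[...,1]
pl=(Q[...,2]>.092)&(Q[...,2]<.112)&(np.abs(Q[...,0]-.582)<.014)&(np.abs(Q[...,1]-.160)<.02)
v,u=np.nonzero(pl)
for vv in np.unique(v)[::6]:
    b=np.nonzero(pl[vv])[0]; q=Q[vv,b]*1000; lo=q[q[:,0]<582]; hi=q[q[:,0]>582]
    if len(lo) and len(hi): print(vv,"lo",lo[lo[:,0].argmax()].round(1),"hi",hi[hi[:,0].argmin()].round(1),"outer",q[:,0].min().round(1),q[:,0].max().round(1))
E
```

```text
time_s: 14.62
tool_pos: [0.5913, 0.1228, 0.1347]
ee_rot: [0.001, 0.726, 0.687, 0.001]
force: [-2.2, -0.1, 6.2]
grip_width: 0.173
Q [583.77 154.51 134.73] y [ 0.9985 -0.0553  0.0037] z [ 3.6e-03 -6.0e-04 -1.0e+00] F [-2.2  -0.07  6.21] Fx_st -2.19 w 0.173
time_s: 14.88
tool_pos: [0.5912, 0.1228, 0.1342]
ee_rot: [0.002, 0.726, 0.687, 0.002]
force: [-1.2, 0.9, 6.8]
grip_width: 0.169
Q [583.72 154.53 134.22] y [ 0.9985 -0.0553  0.0052] z [ 5.2e-03 -6.0e-04 -1.0e+00] F [-1.15  0.86  6.76] Fx_st -1.2 w 0.169
Q [583.75 154.57 134.24] y [ 0.9985 -0.0553  0.0054] z [ 5.3e-03 -5.0e-04 -1.0e+00] F [-1.73  0.32  6.24] Fx_st -1.74 w 0.17
237 lo [579.8 172.7  93.3] hi [585.9 172.5  92.8] outer 574.3 589.8
243 lo [579.9 171.   99.3] hi [585.8 171.   99.3] outer 573.6 592.1
249 lo [579.9 167.9 100.1] hi [585.8 167.9 100.1] outer 571.1 594.5
255 lo [581.5 162.3  93.5] hi [582.  162.6  94.4] outer 571.1 594.6
261 lo [581.5 162.2 103.3] hi [582.  162.2 103.4] outer 571.0 594.1
267 lo [581.5 160.3 107.5] hi [582.5 162.  112. ] outer 570.9 594.7
273 lo [573.6 157.2 108.2] hi [592.  157.1 108.1] outer 570.9 594.7
279 lo [573.  154.1 108.9] hi [592.6 153.9 108.5] outer 570.8 594.2
```

View pics/w6.png

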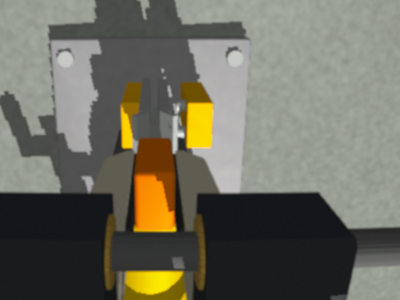

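The sprung plate has yielded about 1 mm, since the gap now reads 5.9 mm against 5.2 mm. The blade therefore bears on both plates, well under the 3 mm limit. Now I'll hold and do a final check of steadiness and the bar.

```bash
python3 -m jog '[{"linear":[0,0,0],"twist":[0,0,0]},{"linear":[0,0,0],"twist":[0,0,0]},{"linear":[0,0,0],"twist":[0,0,0]},{"linear":[0,0,0],"twist":[0,0,0]}]'
python3 - <<'E'
from h import *
state()
im,d,c=shot("scene"); P=world(d,c); state()
hsv=cv2.cvtColor(im,cv2.COLOR_RGB2HSV); H=hsv[...,0]
m=((H<8)|(H>172))&(hsv[...,1]>130)&(P[...,2]>.105)&(P[...,2]<.145)&(np.hypot(P[...,0]-.53,P[...,1]+.05)<.12)
print(m.sum(),np.median(P[m],0).round(4),"expected closed knob",[.510,-.011])
E
```

```text
time_s: 15.42
tool_pos: [0.5912, 0.1228, 0.1342]
ee_rot: [0.002, 0.726, 0.687, 0.002]
force: [-1.5, -0.3, 4.4]
grip_width: 0.173
Q [583.75 154.52 134.22] y [ 0.9985 -0.0553  0.0054] z [ 5.4e-03 -5.0e-04 -1.0e+00] F [-1.5  -0.35  4.44] Fx_st -1.48 w 0.173
Q [583.71 154.54 134.19] y [ 0.9985 -0.0553  0.0053] z [ 5.2e-03 -6.0e-04 -1.0e+00] F [-2.53 -0.49  4.74] Fx_st -2.5 w 0.174
100 [ 0.5159 -0.0134  0.1196] expected closed knob [0.51, -0.011]
```

```bash
python3 -c "
from h import *
print(job.close_job()); state()"
```

```text
the job is handed in; nothing more can be done
None
the job is handed in; nothing more can be done
```

I closed the locking bar, took the orange gauge from its rack and slid it upright into the slot until it dragged on both plates. I handed the job in at about 15.5 s, still holding the gauge by its handle; no verdict was reported.

**Last checks:**
- **Gauge:** it held still, tilted about 0.005 rad. The tip was about 44 mm below the plates' edges and 44 mm above the base, going by the grip height, and the grip read steady on the handle.
- **Forces:** the upward drag was 4.4–4.7 N, with a net sideways force of 1.5–2.5 N from the sprung plate. The force on each plate is inferred from these and the gap, not measured directly.
- **Sprung plate:** the gap read 5.9 mm against 5.2 mm before, so it was pushed back about 0.7–1.0 mm, under the 3 mm limit.
- **Bar:** the top view after the push showed it against the red catch. At the end the knob's visible surface was about 6 mm from my estimate of its closed centre. I put that down to the camera seeing only the near face of the 16 mm knob.

The sideways force did not settle to zero when I tried to balance it, so the fixed plate carries slightly less than the sprung one. I did not measure the battery, oil bottle and screwdriver again at the end, but nothing came near them.

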